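Shut the label printer's cover on a fresh roll and hold the feed key to calibrate

TASK

A fresh roll has just been dropped into the label printer. Swing its open cover shut until the front hooks snap into the catch and it stays shut on its own, then press the round feed key on the printer's front deck all the way down and keep it down with a finger's push (less than 25 N) for more than two seconds, as one does to start the label calibration. Finish while still holding the key down, with the cover latched, and leave the things lying beside the printer where they are.

Things in the scene. Friction and masses are not known exactly. Their poses are not given: they have to be found in the camera images.
- printer: Compact desktop label printer, plain grey plastic, fixed to the table; 181 mm deep, 119 mm wide, lower body 85 mm high. Origin at table height under the body. z is up; -x points out of its front (roughly to the robot), y to the robot's left. In this frame its flat front deck spans x -115 to -56 mm at z 85 mm; the cover sits behind it, over the open roll bay
- cover (a joint): Cover angle about the rear hinge, rad: 0 shut, grows as it opens up and back (to 1.35). Stiff sprung hinge: stays put when well open, springs back up to about 0.6 rad if let go unlatched. Closing takes about 3 N at the press point, rising to about 7 N (20 N if pushed fast) between 0.1 and 0.04 rad as the hooks push the catch aside; then it clicks and stays below 0.01
- catch (a joint): Travel of the sprung catch bar in the front of the printer, m: 0 = sprung home, up to 0.008; it is pushed forward about 4 mm by the cover's hooks as they pass and jumps back to 0 over them when latched (it also reads 0 while the cover is open)
- cover_hinge (a point): Point on the cover's hinge axis, middle of the width, 54 mm behind the printer's origin and 90 mm above the table. The axis is the printer's y
- cover_press (a point): Place to push: on the flat strip (119 mm wide, 32 mm long) of the cover's outer face near its front edge, mid-width, moving with the cover: 75 mm from the hinge axis along the cover, 30 mm off it outward. Frame: -x along the cover to its free edge, z out of the outer face. 12 mm beyond it a brow slopes down over 20 mm to the front lip. Shut, it is 120 mm above the table
- key_top (a point): Centre of the top of the round grey feed key, 20 mm across, standing up on the right of the front deck (90 mm in front of and 40 mm to the right of the printer's origin) in a black bezel. The top is 92.5 mm above the table, 7.5 mm above the deck, when not pressed. The shut cover's front lip begins 37 mm behind the key's centre and rises to 120 mm
- feed_key (a joint): How far the feed key is pressed, m: 0 = up, 0.005 = fully down against its stop. Spring return: 2.5 N starts it, about 8 N puts it fully down. It goes straight down
- spare_roll: Spare roll of white labels standing on end, 63 mm across, 50 mm high, to the left of the printer; origin under its centre. Leave alone
- vial: Small amber glass vial with a blue cap standing upright on the table to the right of the printer, 20 mm across, 46 mm high; origin under its centre. Leave alone
- scanner: Small black finger scanner, 49 x 33 x 21 mm, on the table to the right of the printer. Leave alone

How it is judged (in metres and radians):
On the way, in this order (a step that is already met when the one before it is completed fails the run):
1. the cover is shut and stays shut in its catch with the robot's hand off it, the feed key not yet pressed (value of joint cover below 0.03 rad and value of joint catch below 0.0015 m and contact force between each of the fingers, the arm and cover below 0.3 N and value of joint feed_key below 0.001 m), for 0.3 s.
2. the robot keeps the feed key down, within 1.2 mm of its stop, for two seconds (value of joint feed_key above 0.0038 m and contact force between the fingers and feed_key above 3 N), for 2 s.
At the end, for the whole second after the job is handed in: The program ends with the robot's fingers still holding the feed key down, at least 3.8 of its 5 mm and with 3 to 25 N, through the last second; the cover is shut (under 0.03 rad) with the catch sprung home (under 1.5 mm); spare roll, vial and scanner are within 20 mm of where they lay (all of step 2 and contact force between the fingers and feed_key below 25 N and value of joint cover below 0.03 rad and value of joint catch below 0.0015 m and distance of each of spare_roll, vial, scanner from where it was at the start of the episode below 0.02 m); the arm keeps its last pose, push and grip.
It fails at once if the feed key is rammed with more than 40 N (contact force between the fingers and feed_key above 40 N).
It fails at once if a thing lying by the printer is pushed more than 20 mm (distance of any of spare_roll, vial, scanner from where it was at the start of the episode above 0.02 m).
It also fails if it takes over 54 s, if anything falls off the work surface, if the arm or the gripper's body presses on something with over 40 N, if the wrist force passes 120 N, or if a joint passes its speed limit or range.

ROBOT

A 6-joint arm with a two-finger parallel gripper is mounted at the origin on a cart in front of the work surface, level with it; the furniture and walls round the work are solid. World frame = base frame: x ahead of the robot, y to its left, z up, the work surface at z = 0. Lengths are in mm, angles in rad, forces in N, time in s.
With the tool pointing down it reaches from about 350 to 975 mm from the base axis. Payload 7.1 kg.
Tool frame: the origin (TCP) lies midway between the tips of the shut fingers; the grasp point (between the pads) lies 19 mm behind it (ctrl.grasp_offset is the distance from the TCP to the grasp point, in mm); z points along the fingers, y is the line along which they close (so a half turn about z gives the same grasp; the last joint's range is limited). The gripper opens to 88 mm and grips with 3 to 60 N. Pads are 20 mm wide; open, the fingers measure 115 mm over their backs; the gripper's body (75 mm by 178 mm) begins 61 mm behind the grasp point.
Start: joints at [1.304, 0.423, 1.63, -0, 1.089, -0.019], TCP at [153.263, 605.9, 222.675] pointing down, gripper open.
Joint ranges: [-3, 3], [-0.9, 2.11], [0.09, 2.58], [-1.31, 4.45], [0.11, 2.69], [-2.54, 2.54]. Speed limits (rad/s): [2.39, 2.39, 3.01, 3.14, 3.14, 3.14].

INTERFACE

Orientations are given as a rotation vector (axis times angle).
In Python, from workcell import ctrl gives the robot as it stands. The module is installed in compiled form; this text tells all that it offers.
- The arm moves only by the tool servo_tool, never from a script. Its argument "rows" is a list of rows, each a list of 7 numbers: the turn, a rotation vector about the tool's x, y, z as a fraction of full scale, then the shift along the tool's x, y, z as a fraction of full scale, then the finger opening in mm, from 0 to 87.8. A call has 1 to 10 rows; each row is the pose to reach, as a shift and turn from the pose commanded when the call began, along the tool's axes at that moment; what a row does not reach only later rows make up. Full scale, the value 1, is 20 cm for a shift and 1.5 rad for a turn. A row lasts 1/8 s, in which the tool goes at most 62.5 mm and 10.7 degrees, less where a joint would pass 70% of its speed; a pose out of reach is approached as far as the arm can. A call with a number of a shift or a turn outside -1 to 1 is refused whole. A call with a gripper value outside its range is refused whole. The fingers move at their own pace and stop on an object; the grip force is fixed at half the most. Time passes only in rows, so rows that repeat a pose let the fingers close. It gives the time, the measured TCP pose, the force, the opening and the grip force at its end, in the units of the state.
- ctrl.get_obs(): the state, without advancing time (a new reading comes with each control period).
- ctrl.get_image(name): name is "side" or "top"; returns (picture, depth): 420x560x3 uint8, red, green, blue; 420x560 float32, mm along the optical axis (not along the pixel's ray), 0 where there is no reading.
- ctrl.camera_info(name): a dict with "intrinsics" (3x3 intrinsics, pixels), "R" (3x3) and "t" (3): a world point X has camera coordinates R X + t. Camera axes: x right, y down, z forward; pixel columns grow to the right and rows downward; lengths in mm; the calibration is good to about 2 mm. A picture is of the moment at which its call begins. camera_info takes no time and is no camera call.
- ctrl.close_job(): hands the job in; it is judged then, once.
The state is a dict: "t": time; "qpos": joint angles; "qvel": joint speeds; "joint_torque": joint torques, N m; "ee_pos": TCP position; "orientation": TCP orientation; "ft_force": force on the tool from outside, world axes, zero at the start; "moment": the same for the moment, N m; "width": finger opening in mm; "grasp_force": force on a finger pad.
Only numpy, scipy, OpenCV 4.12 (cv2) and the standard library are available. Lean on these libraries where they do the work, as an engineer would, in place of code of your own. Each camera call takes 0.05 s, during which the arm holds its last target. There are 200 camera calls.

## Working session

There is one attempt and no reset: what is moved stays moved. The work goes in short steps, Python scripts to look and compute and a tool call to move; the robot and the scene stay as the last step left them, time stands still between calls to the robot, and variables do not carry over. Pictures are saved under pics/ and viewed, at most 10 in all, crops included, and the job is handed in when it is done.

Besides the shell and the picture viewer there is one more tool, called after "Call:" as name([rows], argument=value, ...), one row to a line, values as JSON. servo_tool: Moves the arm, as the interface text tells. Its arguments: {"type":"object","properties":{"rows":{"type":"array","items":{"type":"array","items":{"type":"number"}}}},"required":["rows"]}

```bash
mkdir -p pics
cat > h.py <<'E'
import numpy as np,cv2
from workcell import ctrl
from scipy.spatial.transform import Rotation as Ro
def cloud(n):
    im,d=ctrl.get_image(n);c=ctrl.camera_info(n);K=np.array(c["intrinsics"]);R=np.array(c["R"]);t=np.array(c["t"])
    v,u=np.mgrid[:420,:560];p=np.stack([(u-K[0,2])/K[0,0]*d,(v-K[1,2])/K[1,1]*d,d],-1)
    return im,d,(p-t)@R
E
python3 - <<'E'
from h import *
ims=[]
for n in("side","top"):
    im,d,P=cloud(n);np.savez(n,im=im,d=d,P=P);cv2.imwrite(f"pics/{n}0.png",im[...,::-1]);c=ctrl.camera_info(n);print(n,-np.array(c["R"]).T@c["t"])
o=ctrl.get_obs();print(o["ee_pos"],o["orientation"],Ro.from_rotvec(o["orientation"]).as_matrix().round(3),o["t"],o["width"])
E
```

```text
side [ 654.7483237  -740.46825229  612.22663271]
top [396.30623081 -90.27181692 924.6980493 ]
[153.13708154 605.44422059 222.00090375] [-3.88195572e-01 -3.11730688e+00  2.09892206e-03] [[-0.969  0.245 -0.   ]
 [ 0.245  0.969 -0.001]
 [ 0.    -0.001 -1.   ]] 0.1 87.81785845542778
```

View pics/side0.png

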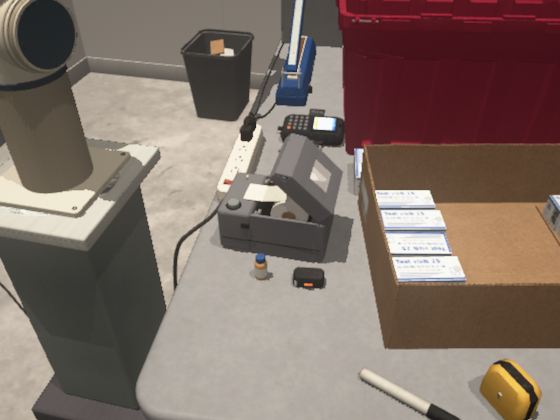

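View pics/top0.png

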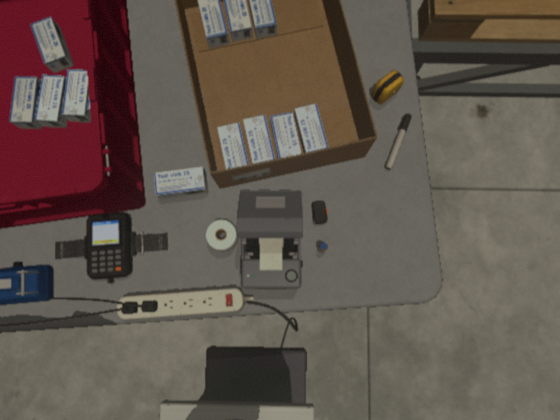

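The side view shows the printer with its open cover at about (290,200) and the key at (233,203). The top view shows the key at (291,275), the cover at (270,215), the spare roll at (221,235), the scanner at (320,212) and the vial at (322,246). Next I'll measure the deck and key.

Run:
```python
from h import *
T=np.load("top.npz");S=np.load("side.npz")
P=T["P"]; 
print("table",P[300,330],P[260,350])
for u,v in[(291,275),(255,275),(270,282),(270,200),(270,225),(221,222),(322,246),(320,212)]:print((u,v),P[v,u].round(1))
for u,v in[(233,203),(265,215),(310,170),(260,260)]:print("s",(u,v),S["P"][v,u].round(1))
# deck mask
for nm,Q in(("top",P),("side",S["P"])):
    m=(abs(Q[...,2]-85)<5)&(Q[...,0]>250)&(Q[...,0]<560)&(abs(Q[...,1]+90)<130)
    x=Q[m];print(nm,m.sum(),x.min(0).round(),x.max(0).round(),cv2.minAreaRect(x[:,:2].astype(np.float32)))
    m=(Q[...,2]>112)&(Q[...,0]>250)&(Q[...,0]<560)&(abs(Q[...,1]+90)<130)
    x=Q[m];print(nm,m.sum(),x.min(0).round(),x.max(0).round(),cv2.minAreaRect(x[:,:2].astype(np.float32)))
a=cv2.resize(T["im"][180:300,200:340],(700,600),interpolation=2)
cv2.imwrite("pics/topc.png",a[...,::-1])
```

```text
table [ 365.18883958 -192.05561704    2.95548985] [ 451.15669517 -235.72212711    0.75671982]
(291, 275) [ 414.5 -106.3   95.3]
(255, 275) [413.4 -35.8  85.3]
(270, 282) [400.4 -65.7  88.2]
(270, 200) [554.6 -63.6 132.7]
(270, 225) [500.3 -66.1 176.9]
(221, 222) [522.4  40.4  51.1]
(322, 246) [ 476.2 -170.6   48.1]
(320, 212) [ 552.8 -168.9   18. ]
s (233, 203) [ 418.  -113.    95.6]
s (265, 215) [ 472.7 -117.7   84.4]
s (310, 170) [536.6 -78.1 155.4]
s (260, 260) [ 480.2 -179.5   44.1]
top 2159 [ 390. -125.   80.] [488.  -6.  90.] ((438.7861022949219, -65.45547485351562), (96.32453918457031, 117.6300277709961), 0.9816908240318298)
top 3582 [ 396. -124.  126.] [560.  -5. 925.] ((478.1788330078125, -64.37713623046875), (163.9382781982422, 119.04405212402344), 0.21493791043758392)
side 2128 [ 390. -128.   80.] [560.  -7.  90.] ((474.8702697753906, -66.76338195800781), (168.1077423095703, 121.00667572021484), 0.901107907295227)
side 3150 [ 471. -127.  112.] [560.  -4. 178.] ((515.3707275390625, -65.54621124267578), (89.22209930419922, 123.91730499267578), 0.1909022182226181)
```

View pics/topc.png

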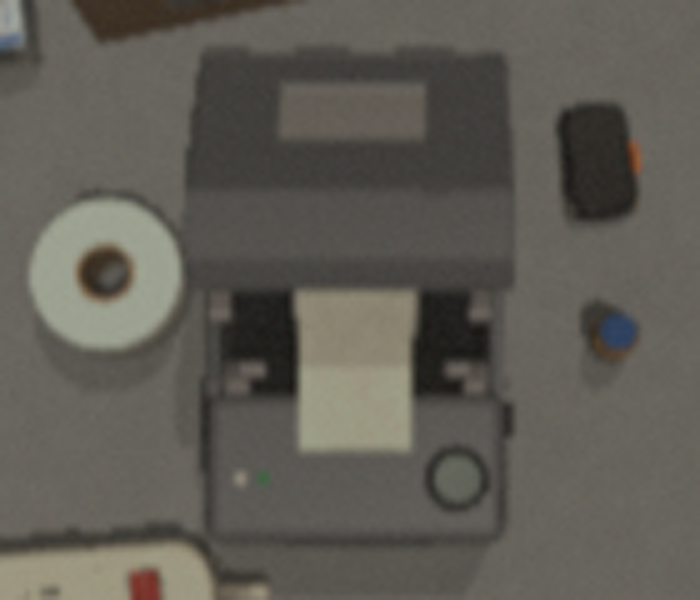

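The key measures (414.5,-106.3,95), against a prediction of (415,-105.5,92.5), so the printer origin is about (505,-65.5) with yaw near 0. Next come the cover profile and the heights along the travel corridor.

Run:
```python
from h import *
T=np.load("top.npz");P=T["P"];S=np.load("side.npz")["P"]
for u in(250,285):
    print(u,[tuple(P[v,u][[0,2]].round().astype(int)) for v in range(188,242,3)])
for nm,Q in(("top",P),("side",S)):
  for y in range(0,650,50):
    xl=153+(605-y)*383/670
    m=(abs(Q[...,1]-y)<25)&(abs(Q[...,0]-xl)<110)&(Q[...,2]<900)
    if m.any():print(nm,y,round(xl),Q[m][:,2].max().round())
# vertices of the side profile at y near right side of the cover
m=(abs(S[...,1]+70)<3)&(S[...,0]>460)&(S[...,0]<600)&(S[...,2]>100)
q=S[m][:,[0,2]];q=q[np.argsort(q[:,0])];print(q[::max(1,len(q)//30)].round().tolist())
```

```text
250 [(np.int64(608), np.int64(-2)), (np.int64(575), np.int64(115)), (np.int64(567), np.int64(124)), (np.int64(561), np.int64(128)), (np.int64(553), np.int64(136)), (np.int64(546), np.int64(144)), (np.int64(539), np.int64(149)), (np.int64(532), np.int64(156)), (np.int64(526), np.int64(161)), (np.int64(519), np.int64(169)), (np.int64(513), np.int64(171)), (np.int64(507), np.int64(174)), (np.int64(502), np.int64(175)), (np.int64(496), np.int64(176)), (np.int64(491), np.int64(175)), (np.int64(486), np.int64(174)), (np.int64(481), np.int64(165)), (np.int64(490), np.int64(30))]
285 [(np.int64(608), np.int64(4)), (np.int64(577), np.int64(114)), (np.int64(569), np.int64(123)), (np.int64(562), np.int64(128)), (np.int64(555), np.int64(135)), (np.int64(548), np.int64(139)), (np.int64(541), np.int64(146)), (np.int64(534), np.int64(155)), (np.int64(526), np.int64(165)), (np.int64(520), np.int64(167)), (np.int64(514), np.int64(173)), (np.int64(508), np.int64(176)), (np.int64(503), np.int64(174)), (np.int64(498), np.int64(174)), (np.int64(492), np.int64(177)), (np.int64(487), np.int64(172)), (np.in
[... 354 characters left out ...]
 200 385 77.0
side 250 356 74.0
side 300 327 43.0
side 350 299 32.0
side 400 270 98.0
side 450 242 39.0
side 500 213 14.0
side 550 184 12.0
[[480.0, 165.0], [484.0, 170.0], [488.0, 174.0], [491.0, 177.0], [494.0, 176.0], [498.0, 175.0], [500.0, 174.0], [502.0, 174.0], [506.0, 174.0], [510.0, 174.0], [512.0, 174.0], [516.0, 173.0], [519.0, 170.0], [523.0, 166.0], [525.0, 164.0], [528.0, 162.0], [530.0, 160.0], [534.0, 156.0], [536.0, 156.0], [538.0, 150.0], [541.0, 147.0], [545.0, 144.0], [547.0, 142.0], [550.0, 140.0], [552.0, 139.0], [555.0, 135.0], [557.0, 133.0], [559.0, 132.0], [562.0, 127.0], [564.0, 125.0], [567.0, 127.0], [568.0, 123.0], [570.0, 121.0], [574.0, 118.0], [577.0, 117.0]]
```

Call:
servo_tool([
  [0,0,-0.165,-0.67,-0.71,-0.1,0],
  [0,0,-0.165,-0.67,-0.71,-0.1,0],
  [0,0,-0.165,-0.67,-0.71,-0.1,0],
  [0,0,-0.165,-0.67,-0.71,-0.1,0],
  [0,0,-0.165,-0.67,-0.71,-0.1,0],
])

```text
t: 0.72
ee_pos: [248.6, 435.4, 242.9]
orientation: [0.003, 3.142, 0.001]
ft_force: [0.4, -0.1, 0.7]
width: 41.6
grasp_force: 0.0
```

Call:
servo_tool([
  [0,0,0,-0.7,-1,0,0],
  [0,0,0,-0.7,-1,0,0],
  [0,0,0,-0.7,-1,0,0],
  [0,0,0,-0.7,-1,0,0],
  [0,0,0,-0.7,-1,0,0],
])

```text
t: 1.35
ee_pos: [390.2, 234.2, 242.6]
orientation: [0.007, 3.141, 0.0]
ft_force: [0.7, 0.7, 0.1]
width: 0.4
grasp_force: 0.0
```

Call:
servo_tool([
  [0,0,0,-0.71,-1,0,0],
  [0,0,0,-0.71,-1,0,0],
  [0,0,0,-0.71,-1,0,0],
  [0,0,0,-0.71,-1,0,0],
  [0,0,0,-0.71,-1,0,0],
])

```text
t: 1.98
ee_pos: [532.6, 34.7, 242.2]
orientation: [0.004, 3.141, 0.0]
ft_force: [-0.4, 0.4, 0.0]
width: 0.5
grasp_force: 0.0
```

Call:
servo_tool([
  [0,0,0,0,-0.5,0,0],
  [0,0,0,0,-0.5,0,0],
  [0,0,0,0,-0.5,0,0],
  [0,0,0,0,-0.5,0,0],
])

```text
t: 2.48
ee_pos: [530.2, -62.6, 242.4]
orientation: [0.002, -3.141, -0.001]
ft_force: [0.3, 0.1, -0.9]
width: 0.6
grasp_force: 0.0
```

Run:
```python
from h import *
im,d,P=cloud("side")
cv2.imwrite("pics/s1.png",cv2.resize(im[40:300,160:440],(800,743))[:600,:,::-1])
print(ctrl.get_obs()["ee_pos"])
```

```text
[530.20627979 -62.53530747 242.47899842]
```

View pics/s1.png

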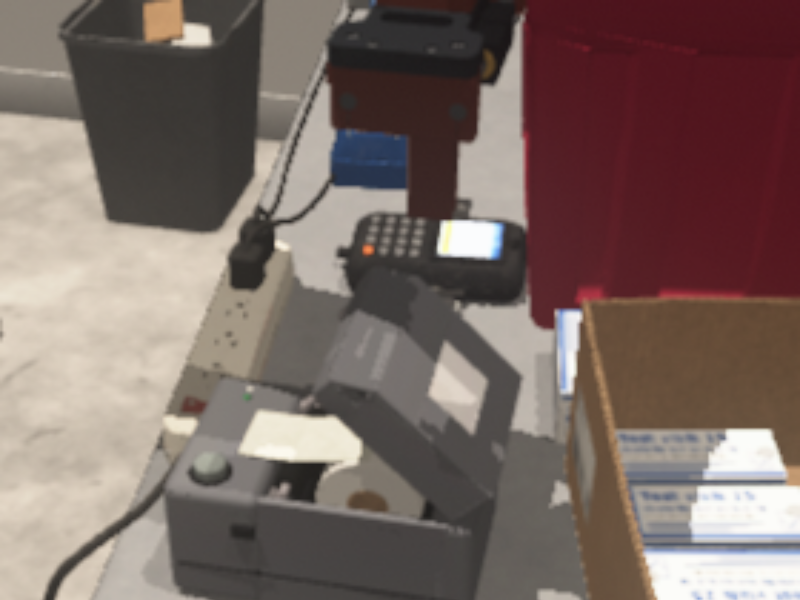

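The picture shows the shut fingers at (435,200), above and behind the open cover's edge at (400,280), with a clear way down. I'll descend.

Call:
servo_tool([
  [0,0,0,0,-0.01,0.2,0],
  [0,0,0,0,-0.01,0.35,0],
  [0,0,0,0,-0.01,0.35,0],
])

```text
t: 2.9
ee_pos: [528.8, -64.9, 170.9]
orientation: [0.003, -3.137, -0.001]
ft_force: [0.3, -0.0, 1.0]
width: 0.7
grasp_force: 0.0
```

Call:
servo_tool([
  [0,0,0,0.02,0,0.02,0],
  [0,0,0,0.035,0,0.04,0],
  [0,0,0,0.05,0,0.06,0],
  [0,0,0,0.05,0,0.06,0],
])

```text
t: 3.4
ee_pos: [519.9, -66.7, 160.9]
orientation: [0.001, 3.141, -0.0]
ft_force: [0.9, 0.1, 1.0]
width: 0.4
grasp_force: 0.5
```

Call:
servo_tool([
  [0,0,0,0.013,0,0.01,0],
  [0,0,0,0.025,0,0.022,0],
  [0,0,0,0.038,0,0.034,0],
  [0,0,0,0.05,0,0.045,0],
  [0,0,0,0.065,0,0.062,0],
  [0,0,0,0.08,0,0.08,0],
  [0,0,0,0.092,0,0.095,0],
])

```text
t: 4.28
ee_pos: [501.4, -66.7, 141.4]
orientation: [-0.0, -3.141, 0.0]
ft_force: [-1.0, -1.4, 4.3]
width: 0.6
grasp_force: 1.5
```

Call:
servo_tool([
  [0,0,0,0.009,0,0.012,0],
  [0,0,0,0.018,0,0.025,0],
  [0,0,0,0.027,0,0.038,0],
  [0,0,0,0.035,0,0.05,0],
  [0,0,0,0.042,0,0.062,0],
  [0,0,0,0.045,0,0.07,0],
  [0,0,0,0.048,0,0.078,0],
  [0,0,0,0.05,0,0.085,0],
])

```text
t: 5.28
ee_pos: [491.8, -66.8, 125.0]
orientation: [-0.0, -3.142, 0.0]
ft_force: [-2.4, -2.2, 12.6]
width: 0.2
grasp_force: 6.8
```

Call:
servo_tool([
  [0,0,0,0.002,0,0.005,0],
  [0,0,0,0.003,0,0.01,0],
  [0,0,0,0.005,0,0.015,0],
  [0,0,0,0.006,0,0.02,0],
  [0,0,0,0.006,0,0.025,0],
  [0,0,0,0.006,0,0.028,0],
])

```text
t: 6.02
ee_pos: [490.3, -66.6, 120.0]
orientation: [-0.001, -3.141, -0.0]
ft_force: [-7.9, 0.6, 23.3]
width: 0.5
grasp_force: 11.1
```

Call:
servo_tool([
  [0,0,0,0,0,0.006,0],
  [0,0,0,0,0,0.01,0],
  [0,0,0,0,0,0.01,0],
])

```text
t: 6.4
ee_pos: [490.3, -66.6, 119.7]
orientation: [-0.0, -3.141, -0.0]
ft_force: [-13.7, 1.3, 38.6]
width: 0.4
grasp_force: 19.2
```

Solid stop at 119.7 mm, so the cover is seated. I'll lift off and look.

Call:
servo_tool([
  [0,0,0,0,0,-0.05,0],
  [0,0,0,0,0,-0.15,0],
  [0,0,0,0,0,-0.3,0],
  [0,0,0,0,0,-0.3,0],
])

```text
t: 6.9
ee_pos: [492.2, -66.8, 178.7]
orientation: [0.001, 3.137, -0.001]
ft_force: [0.7, 0.0, 0.3]
width: 0.2
grasp_force: 0.0
```

Run:
```python
from h import *
im,d,P=cloud("side")
m=(abs(P[...,1]+110)<4)&(P[...,0]>380)&(P[...,0]<580)&(P[...,2]>75)
q=P[m][:,[0,2]];q=q[np.argsort(q[:,0])];print(q[::max(1,len(q)//35)].round().tolist())
cv2.imwrite("pics/s2.png",cv2.resize(im[40:300,160:440],(640,594))[...,::-1])
o=ctrl.get_obs();print(o["ee_pos"],o["ft_force"],o["t"])
```

```text
[[392.0, 85.0], [413.0, 92.0], [426.0, 88.0], [445.0, 85.0], [466.0, 116.0], [472.0, 349.0], [474.0, 304.0], [476.0, 323.0], [478.0, 339.0], [480.0, 302.0], [482.0, 300.0], [483.0, 316.0], [485.0, 334.0], [486.0, 304.0], [487.0, 321.0], [489.0, 333.0], [490.0, 329.0], [492.0, 343.0], [494.0, 122.0], [495.0, 311.0], [497.0, 122.0], [498.0, 331.0], [500.0, 319.0], [501.0, 341.0], [503.0, 339.0], [505.0, 301.0], [506.0, 326.0], [508.0, 330.0], [510.0, 122.0], [512.0, 313.0], [515.0, 348.0], [518.0, 345.0], [526.0, 123.0], [544.0, 120.0], [561.0, 120.0], [570.0, 82.0]]
[491.23944952 -66.66480958 177.4968735 ] [-0.01594405  0.56691362 -0.91963193] 6.95
```

View pics/s2.png

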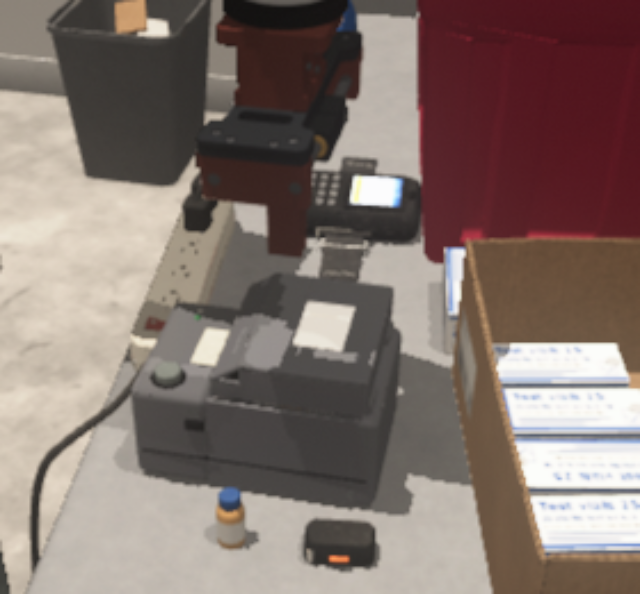

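The cover is shut, its top flat at about 121 mm ((330,330) in the crop), and stays shut with the hand off. The key at (168,372) is free and the vial and scanner haven't moved. Going over the key.

Call:
servo_tool([
  [0,0,0,0.2,-0.1,0,0],
  [0,0,0,0.38,-0.195,0,0],
  [0,0,0,0.38,-0.195,0.2,0],
  [0,0,0,0.38,-0.195,0.36,0],
  [0,0,0,0.38,-0.195,0.36,0],
])

```text
t: 7.58
ee_pos: [412.2, -105.0, 102.7]
orientation: [-0.001, -3.135, -0.003]
ft_force: [0.8, 0.7, -0.4]
width: 0.1
grasp_force: 0.0
```

Run:
```python
from h import *
im,d,P=cloud("side")
cv2.imwrite("pics/s3.png",cv2.resize(im[130:260,180:330],(690,598),interpolation=2)[...,::-1])
o=ctrl.get_obs();print(o["ee_pos"],o["ft_force"],o["t"])
```

```text
[ 413.35687032 -105.31129543  103.95176315] [ 0.42767335 -0.24833942  0.69192515] 7.625
```

View pics/s3.png

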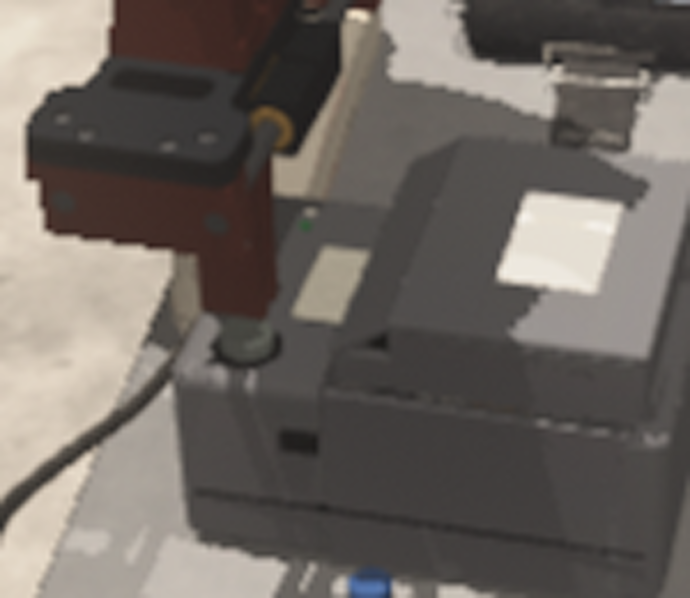

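The fingers at (238,300) sit directly over the key at (248,345), clear of the lip. Pressing gently.

Call:
servo_tool([
  [0,0,0,-0.003,0,0.02,0],
  [0,0,0,-0.003,0,0.035,0],
  [0,0,0,-0.003,0,0.045,0],
  [0,0,0,-0.003,0,0.053,0],
  [0,0,0,-0.003,0,0.06,0],
  [0,0,0,-0.003,0,0.066,0],
  [0,0,0,-0.003,0,0.07,0],
  [0,0,0,-0.003,0,0.073,0],
])

```text
t: 8.62
ee_pos: [415.3, -105.7, 90.6]
orientation: [0.0, 3.141, -0.0]
ft_force: [-0.8, 0.6, 5.2]
width: 0.3
grasp_force: 2.7
```

Call:
servo_tool([
  [0,0,0,0,0,0.004,0],
  [0,0,0,0,0,0.008,0],
  [0,0,0,0,0,0.012,0],
  [0,0,0,0,0,0.015,0],
  [0,0,0,0,0,0.015,0],
])

```text
t: 9.25
ee_pos: [415.3, -105.7, 88.2]
orientation: [0.0, 3.141, -0.0]
ft_force: [-3.4, 1.4, 15.3]
width: 0.2
grasp_force: 7.5
```

Call:
servo_tool([
  [0,0,0,0,0,0,0],
  [0,0,0,0,0,0,0],
  [0,0,0,0,0,0,0],
  [0,0,0,0,0,0,0],
  [0,0,0,0,0,0,0],
  [0,0,0,0,0,0,0],
  [0,0,0,0,0,0,0],
  [0,0,0,0,0,0,0],
  [0,0,0,0,0,0,0],
  [0,0,0,0,0,0,0],
])

```text
t: 10.5
ee_pos: [415.3, -105.7, 88.2]
orientation: [0.0, 3.141, -0.0]
ft_force: [-3.6, 0.9, 14.4]
width: 0.5
grasp_force: 7.4
```

Call:
servo_tool([
  [0,0,0,0,0,0,0],
  [0,0,0,0,0,0,0],
  [0,0,0,0,0,0,0],
  [0,0,0,0,0,0,0],
  [0,0,0,0,0,0,0],
  [0,0,0,0,0,0,0],
  [0,0,0,0,0,0,0],
  [0,0,0,0,0,0,0],
  [0,0,0,0,0,0,0],
  [0,0,0,0,0,0,0],
])

```text
t: 11.75
ee_pos: [415.3, -105.7, 88.2]
orientation: [0.0, 3.141, -0.0]
ft_force: [-3.1, 1.0, 15.3]
width: 0.4
grasp_force: 7.4
```

Run:
```python
from h import *
im,d,P=cloud("side")
cv2.imwrite("pics/s4.png",cv2.resize(im[130:290,180:360],(675,600),interpolation=2)[...,::-1])
o=ctrl.get_obs();print(o["ee_pos"],o["ft_force"],o["t"])
m=(P[...,0]>520)&(P[...,0]<545)&(abs(P[...,1]+65)<50)&(P[...,2]>90)&(P[...,2]<200);print(np.median(P[m][:,2]))
```

```text
[ 415.3380452  -105.71606857   88.17859559] [-2.96127238  0.99136146 14.62899733] 11.8
121.49423545795143
```

View pics/s4.png

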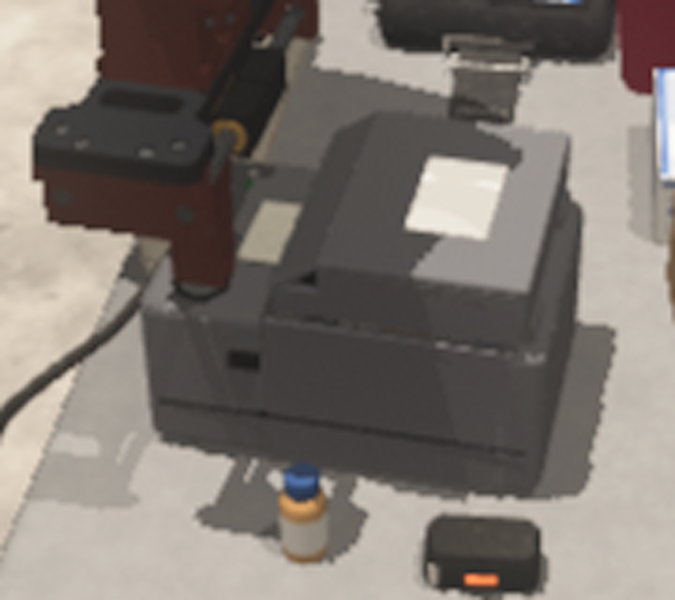

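The fingers hold the key flush in its bezel at (200,290) with a steady 15 N. The cover is shut (top at 121.5 mm), and the vial (303,510) and scanner (482,555) are untouched. It has been held for more than 2.5 s, so I'm handing in.

```bash
python3 -c "
from workcell import ctrl
print(ctrl.close_job())"
```

```text
the job is handed in; nothing more can be done
None
```

I handed the job in with the cover shut and staying shut on its own, and the feed key held down at about 15 N for over 2.5 s; the vial and scanner look untouched, I didn't recheck the spare roll, and no verdict came back.

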